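# Sort the griddle scouring blocks by feel

## Task

The three scouring blocks in the grey drying rack look alike, but one is coarse and two are fine: only the pull felt when they are dragged across the bare worktop tells, and the coarse one must be dragged there before it is hung up. Hang the coarse block by its hole on the red peg of the slanted stand, all the way down against the panel, and lay the two fine ones flat next to each other on the white cutting board. Leave the other things standing where they are.

Things in the scene. Friction and masses are not known exactly. Their poses are not given: they have to be found in the camera images.
- rack: Grey plastic drying rack, 156 (its x) x 248 (its y) mm, 12 mm high, fixed. Origin: centre of its underside. Three bays side by side along y, floors 6 mm above the worktop. One scouring block lies in each at the start, its length along the rack's x, hole at the +x end. The blocks (one coarse, two fine, any order) are not tracked: remember where you put them.
- bay_1 (a point): Middle of the rack's bay at y = -80 mm, on its floor: centre of the underside of the block there at the start (to 1.5 mm). A block: dark green plate 140 x 70 mm, with a brown abrasive sole under it and a black grip rib on top, 0.8 kg. Plate top 10 mm above the sole's underside.
- bay_2 (a point): Middle of the rack's middle bay, on its floor, with a block as in bay_1. The upright rib: 16 mm thick (across the block), 64 mm along it, top 38 mm above the sole's underside, its centre 10 mm from the block's centre, away from the hole. Hole: through the plate, diameter 22 mm, on the midline 50 mm from the block's centre (60 mm from the rib's centre).
- bay_3 (a point): Middle of the rack's bay at y = +80 mm, on its floor, with a block as in bay_1. Coarse and fine blocks look and weigh the same; the sole's friction on the worktop is about 1.0 (0.8 to 1.2) for the coarse one and 0.22 (0.17 to 0.27) for the fine ones.
- peg_panel: Slanted steel panel of a fixed hanging stand, with one red peg. Origin: foot of the peg on the panel's face, 125 mm above the worktop. z: along the peg, 60 degrees above level, roughly to the robot; x: up the slope (30 degrees); y level. Face: x -150 to +45, y -60 to +60 mm. Peg: diameter 10, length 51 mm, round tip. The stand covers 140 mm in width, -130 to +55 mm along the heading of x.
- white_board: White cutting board, 227 (its x) x 161 (its y) x 12 mm, lying fixed on the worktop. Origin: centre of its underside; top face at +12 mm.
- label_block: Bystander: white paper block of labels, 60 x 52 x 29 mm, loose. Origin: centre of its underside.
- shaker: Bystander: steel shaker, diameter 52 mm, 88 mm high, loose. Origin: centre of its underside.
- spice_jar: Bystander: glass spice jar with black cap, diameter 45 mm, 105 mm high, loose. Origin: centre of its underside.
- ramekin: Bystander: white sauce cup, diameter 70 mm, 42 mm high, loose. Origin: centre of its underside.
- ring_mould: Bystander: steel food ring, diameter 53 mm, 40 mm high, loose. Origin: centre of its underside.

How it is judged (in metres and radians):
On the way:
1. the coarse block is dragged across the bare worktop, its sole on it, clear of the rack (height (world z) of block_q_sole below 0.0045 m and angle between block_q's own z axis and vertical below 0.1 rad and linear speed of block_q above 0.01 m/s and distance of block_q from where it was at the start of the episode above 0.03 m), for 0.1 s.
At the end, for the whole second after the job is handed in: Coarse block on the red peg: hole centre within 12 mm of the peg's axis, sole within 15 mm of the panel, square to the peg within 0.2 rad. Fine blocks flat (0.06 rad) on the white board, centres within 90 mm along and 55 mm across of its centre. All at rest (x of block_q_eye in the frame of peg_panel between -0.012 and 0.012 m and y of block_q_eye in the frame of peg_panel between -0.012 and 0.012 m and z of block_q_eye in the frame of peg_panel between -0.004 and 0.016 m and angle between the z axis of block_q and the z axis of peg_panel, either way round below 0.2 rad and linear speed of each of block_q, block_p, block_r below 0.02 m/s and x of block_p in the frame of white_board between -0.09 and 0.09 m and y of block_p in the frame of white_board between -0.055 and 0.055 m and z of block_p in the frame of white_board between 0.009 and 0.016 m and angle between each of block_p, block_r's own z axis and vertical below 0.06 rad and x of block_r in the frame of white_board between -0.09 and 0.09 m and y of block_r in the frame of white_board between -0.055 and 0.055 m and z of block_r in the frame of white_board between 0.009 and 0.016 m); the robot touches nothing.
It fails at once if a bystander is pushed more than 30 mm or tipped over (distance of any of label_block, shaker, spice_jar, ramekin, ring_mould from where it was at the start of the episode above 0.03 m or angle between any of label_block, shaker, spice_jar, ramekin, ring_mould's own z axis and vertical above 0.4 rad).
It also fails if it takes over 72 s, if anything falls off the work surface, if the arm or the gripper's body presses on something with over 40 N, if the wrist force passes 120 N, or if a joint passes its speed limit or range.

## Robot

A 6-joint arm with a two-finger parallel gripper is mounted at the origin on a cart in front of the work surface, level with it; the furniture and walls round the work are solid. World frame = base frame: x ahead of the robot, y to its left, z up, the work surface at z = 0. Lengths are in mm, angles in degrees, forces in N, time in s.
With the tool pointing down it reaches from about 300 to 850 mm from the base axis. Payload 4.2 kg.
Tool frame: the origin (TCP) lies midway between the tips of the shut fingers; the grasp point (between the pads) lies 19 mm behind it; z points along the fingers, y is the line along which they close (so a half turn about z gives the same grasp; the last joint's range is limited). The gripper opens to 91 mm and grips with 3 to 60 N. Pads are 32 mm wide; open, the fingers measure 118 mm over their backs; the gripper's body (76 mm by 178 mm) begins 60 mm behind the grasp point.
Start: joints at [-69.442, 18.312, 89.639, -0, 72.044, -1.146], TCP at [212.643, -534.253, 213.976] pointing down, gripper open.
Joint ranges: [-177.97, 177.97], [-48.28, 115.42], [12.27, 149.76], [-77.06, 257.06], [2.81, 150.46], [-146.56, 146.56]. Speed limits (degrees/s): [147.25, 147.25, 180, 180, 180, 180].

## Interface

Orientations are given as [roll, pitch, yaw] about the fixed x, y, z axes, in that order (R = Rz(yaw) Ry(pitch) Rx(roll)).
In Python, from workcell import env gives the robot as it stands.
- The arm moves only by the shell command python3 drive.py [OPENING] [FORCE], which reads ROWS from standard input. ROWS is a JSON list of rows, 1 to 8 of them, each an object with the fields dx, dy, dz (the shift in shares of the most that a row can go, 1 being 50 mm), ax, ay, az (a rotation vector in degrees); a field left out counts as zero; each row shifts and turns the commanded pose from where the row before left it, along the tool's axes as they then stand; what a row does not reach is not made up. A row lasts 1/10 s, in which the tool goes at most 50 mm and 8.59 degrees, less where a joint would pass 70% of its speed; a pose out of reach is approached as far as the arm can. OPENING is the finger opening in mm, set as the command begins (- or left out keeps the last). The fingers move at their own pace and stop on an object; FORCE is the grip in N (left out, the last holds). Time passes only in rows, so rows that do not move let the fingers close. It prints the time, the measured TCP pose, the force, the opening and the grip force at its end. Input that does not fit is refused with a message, and nothing moves.
- env.state(): the state, without advancing time (a new reading comes with each control period).
- env.grab_frame(name): name is "scene" or "top" or "wrist"; returns the picture (400x640x3 uint8, blue, green, red); there is no depth.
- env.camera_model(name): a dict with "fx", "fy", "cx", "cy" (pixels), "T" (4x4, takes a point from camera to world coordinates). Camera axes: x right, y up, looking along -z (the intrinsics and any distortion apply to the point x, -y, -z); pixel columns grow to the right and rows downward; lengths in mm; the calibration is good to about 2 mm. A picture is of the moment at which its call begins: read the wrist's pose just before it. camera_model takes no time and is no camera call; for the wrist camera it gives the pose at the moment of the call.
- env.job_done(): hands the job in; it is judged then, once.
The state is a dict: "time_s": time; "qpos": joint angles; "qvel": joint speeds; "effort": joint torques, N m; "ee_pos": TCP position; "ee_rot": TCP orientation; "force": force on the tool from outside, world axes, zero at the start; "torque": the same for the moment, N m; "gripper_width": finger opening in mm; "gripper_force": force on a finger pad.
Only numpy, scipy, OpenCV 4.12 (cv2) and the standard library are available. Lean on these libraries where they do the work, as an engineer would, in place of code of your own. Each camera call takes 0.05 s, during which the arm holds its last target. There are 200 camera calls.

## Working session

There is one attempt and no reset: what is moved stays moved. The work goes in short steps, Python scripts to look and compute and a shell command to move; the robot and the scene stay as the last step left them, time stands still between calls to the robot, and variables do not carry over. Pictures are saved under pics/ and viewed, at most 11 in all, crops included, and the job is handed in when it is done.

```bash
ls; mkdir -p pics; python3 - <<'E'
from workcell import env
import cv2,numpy as np
for n in("scene","top"):
    f=env.grab_frame(n);cv2.imwrite(f"pics/{n}0.png",f)
    m=env.camera_model(n);print(n,{k:(np.round(v,3).tolist()) for k,v in m.items() if k!='name'})
print(env.state())
E
```

```text
drive.py
pics
workcell.py
scene {'fx': 494.114, 'fy': 494.114, 'cx': 322.1, 'cy': 198.255, 'T': [[0.875, 0.314, -0.368, -52.43], [-0.483, 0.549, -0.682, -1049.9], [-0.012, 0.774, 0.633, 1099.278], [0.0, 0.0, 0.0, 1.0]]}
top {'fx': 482.764, 'fy': 482.764, 'cx': 326.369, 'cy': 197.283, 'T': [[0.062, 0.977, -0.206, 239.86], [-0.998, 0.062, -0.008, -14.067], [0.005, 0.206, 0.979, 1560.092], [0.0, 0.0, 0.0, 1.0]]}
{'time_s': 0.1, 'qpos': array([-6.94429627e+01,  1.83471980e+01,  8.97003124e+01,  7.65010874e-04,
        7.20408709e+01, -1.14703574e+00]), 'qvel': array([ 0.14182552, -0.08984956, -0.11695709, -0.01556043, -0.08057665,
        0.11551929]), 'effort': array([-2.06644227e-04, -4.13331664e+01, -2.32510006e+01,  7.28645339e-02,
        4.21842153e-02, -4.40772283e-05]), 'ee_pos': array([ 212.48115161, -533.82392056,  213.20607604]), 'ee_rot': array([-1.79911651e+02, -2.49645974e-03,  2.17038347e+01]), 'force': array([0.04213006, 0.00245838, 0.71477072]), 'torque': array([ 0.02515818, -0.06196705,  0.0468023 ]), 'gripper_force': 0.0, 'gripper_width': 91.38212618419371}
```
View pics/scene0.png

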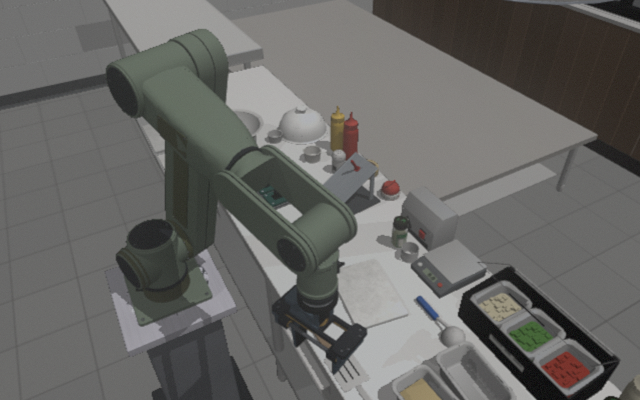

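View pics/top0.png

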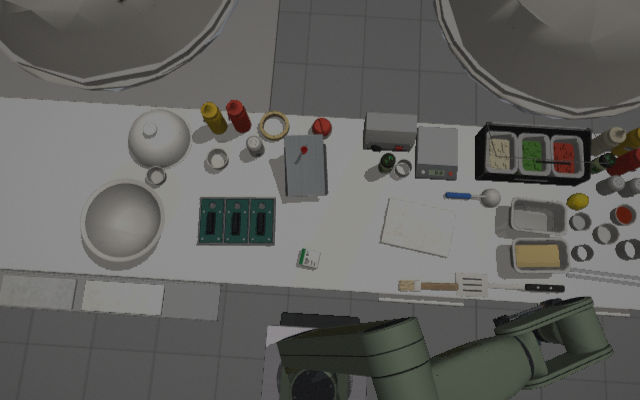

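The top view shows the rack with three green blocks at about (237,222). The slanted panel is at (305,165) with the red peg at (304,150), and the board is at (419,227). The label block is at (308,258). Next I'll zoom in and measure.

```bash
cat > h.py <<'E'
from workcell import env
import cv2,numpy as np
from scipy.spatial.transform import Rotation as R
def ray(m,u,v):
    d=np.array([(u-m['cx'])/m['fx'],-(v-m['cy'])/m['fy'],-1.0]);T=np.array(m['T']);return T[:3,3],T[:3,:3]@d
def onz(m,u,v,z):
    o,d=ray(m,u,v);return o+d*(z-o[2])/d[2]
def proj(m,p):
    T=np.array(m['T']);c=T[:3,:3].T@(np.asarray(p,float)-T[:3,3]);return m['cx']+m['fx']*c[0]/-c[2],m['cy']-m['fy']*c[1]/-c[2]
def tri(m1,p1,m2,p2):
    o1,d1=ray(m1,*p1);o2,d2=ray(m2,*p2);A=np.c_[d1,-d2];s=np.linalg.lstsq(A,o2-o1,rcond=None)[0];a=o1+d1*s[0];b=o2+d2*s[1];return (a+b)/2,np.linalg.norm(a-b)
def biggest(mask,n=1):
    c,_=cv2.findContours(mask.astype(np.uint8),cv2.RETR_EXTERNAL,cv2.CHAIN_APPROX_NONE);return sorted(c,key=cv2.contourArea)[::-1][:n]
E
python3 - <<'E'
from h import *
t=cv2.imread('pics/top0.png');s=cv2.imread('pics/scene0.png')
mt=env.camera_model('top');ms=env.camera_model('scene')
hsv=cv2.cvtColor(t,cv2.COLOR_BGR2HSV)
roi=np.zeros(t.shape[:2],bool);roi[185:255,190:285]=1
g=roi&(hsv[...,1]>90)&(hsv[...,0]>60)&(hsv[...,0]<100)
for c in biggest(g,3):
    r=cv2.minAreaRect(c);print('green',r,cv2.contourArea(c));b=cv2.boxPoints(r)
    P=[onz(mt,*p,16)for p in b];print(np.round(P,1)[:,:2].tolist(),np.round(np.mean(P,0),1))
roi[:]=0;roi[185:265,370:465]=1
gray=t.min(2)
print('worktop',t[240,350],'board',t[227,419])
for n,im,x0,x1,y0,y1 in(('top',t,275,345,125,205),('sc',s,310,400,140,220)):
    h=cv2.cvtColor(im,cv2.COLOR_BGR2HSV);r=np.zeros(im.shape[:2],bool);r[y0:y1,x0:x1]=1
    k=r&((h[...,0]<8)|(h[...,0]>172))&(h[...,1]>120);ys,xs=np.nonzero(k);print(n,len(xs),sorted(zip(ys.tolist(),xs.tolist()))[:80])
a=cv2.resize(t[130:265,190:470],None,fx=2.85,fy=2.85,interpolation=cv2.INTER_CUBIC)
cv2.imwrite('pics/crop1.png',cv2.convertScaleAbs(a,alpha=1.15))
E
```

```text
green ((211.14820861816406, 220.00799560546875), (21.832988739013672, 43.12622833251953), 3.094058036804199) 852.0
[[396.3, 396.8], [536.9, 405.6], [537.5, 334.2], [396.9, 326.7]] [466.9 365.8  16. ]
green ((236.0, 220.5), (41.0, 22.0), 90.0) 843.5
[[534.8, 328.1], [539.3, 256.5], [405.7, 243.7], [401.3, 314.0]] [470.3 285.6  16. ]
green ((261.0178527832031, 220.5006561279297), (21.414918899536133, 41.759090423583984), 2.0454084873199463) 839.5
[[406.3, 235.5], [542.6, 243.6], [544.5, 173.7], [408.2, 166.8]] [475.4 204.9  16. ]
worktop [137 142 142] board [138 142 144]
top 198 [(125, 313), (125, 314), (125, 315), (125, 316), (125, 317), (125, 318), (125, 319), (125, 320), (125, 321), (125, 322), (125, 323), (125, 324), (125, 325), (125, 326), (125, 327), (125, 328), (125, 329), (125, 330), (126, 313), (126, 314), (126, 315), (126, 316), (126, 317), (126, 318), (126, 319), (126, 320), (126, 321), (126, 322), (126, 323), (126, 324), (126, 325), (126, 326), (126, 327), (126, 328), (126, 329), (126, 330), (127, 312), (127, 313), (127, 314), (127, 315), (127, 316), (127, 317), (127, 318),
[... 712 characters left out ...]
88), (183, 389), (183, 390), (183, 391), (183, 393), (183, 394), (183, 395), (183, 396), (184, 385), (184, 386), (184, 387), (184, 388), (184, 389), (184, 390), (184, 392), (184, 393), (184, 394), (184, 395), (184, 396), (185, 385), (185, 386), (185, 387), (185, 388), (185, 391), (185, 392), (185, 393), (185, 394), (185, 395), (185, 396), (185, 397), (186, 389), (186, 390), (186, 391), (186, 392), (186, 393), (186, 394), (186, 395), (186, 396), (186, 397), (187, 388), (187, 389), (187, 390), (187, 391), (187, 392), (187, 393), (187, 394), (187, 395), (187, 396), (187, 397), (187, 398), (188, 387), (188, 388), (188, 389), (188, 390), (188, 391), (188, 392), (188, 393), (188, 394), (188, 395)]
```

View pics/crop1.png

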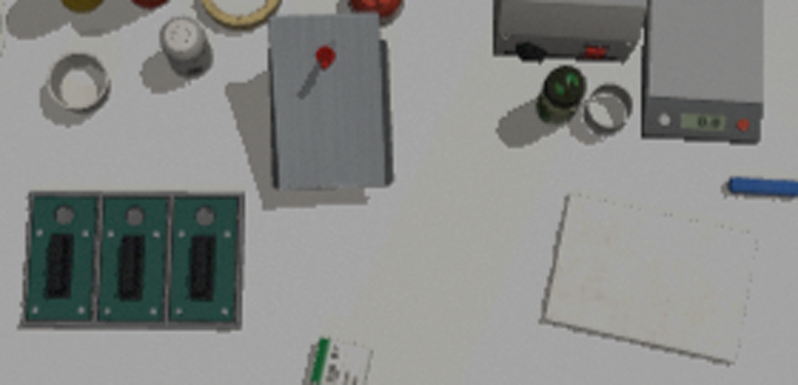

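The crop shows the blocks' holes at the far (+x) end and ribs towards the robot. The peg tip is at (325,57) in the crop, and the board corners are at (568,195), (543,322), (733,362) and (757,235).

```bash
python3 - <<'E'
from h import *
t=cv2.imread('pics/top0.png');s=cv2.imread('pics/scene0.png')
mt=env.camera_model('top');ms=env.camera_model('scene')
f=lambda x,y:(x/2.85+190,y/2.85+130)
bc=np.array([onz(mt,*f(*p),12) for p in((568,195),(543,322),(733,362),(757,235))])
print('board',bc.round(1)[:,:2].tolist(),bc.mean(0).round(1),'long',np.linalg.norm(bc[3]-bc[0]),np.linalg.norm(bc[2]-bc[1]),'short',np.linalg.norm(bc[0]-bc[1]),np.linalg.norm(bc[3]-bc[2]))
for a,b in((1,2),(0,3),(1,0),(2,3)): d=bc[b]-bc[a];print('ang',np.degrees(np.arctan2(d[1],d[0])).round(1))
for n,im,x0,x1,y0,y1 in(('top',t,290,320,140,172),('sc',s,340,372,140,180)):
    h=cv2.cvtColor(im,cv2.COLOR_BGR2HSV)[y0:y1,x0:x1];k=((h[...,0]<8)|(h[...,0]>172))&(h[...,1]>110)
    for c in biggest(k,2): print(n,cv2.minAreaRect(c+np.array([x0,y0])),cv2.contourArea(c))
mw=env.camera_model('wrist');st=env.state();Rt=R.from_euler('xyz',st['ee_rot'],degrees=True).as_matrix()
Tw=np.array(mw['T']);print('wrist cam in tool',(Rt.T@(Tw[:3,3]-st['ee_pos'])).round(1),(Rt.T@Tw[:3,:3]).round(3).tolist(),mw['fx'],mw['cx'],mw['cy'])
# panel corners in top crop: TL(270,18) TR(378,14) BL(277,188) BR(385,185)
for p in((270,18),(378,14),(277,188),(385,185)):
    print('panel',f(*p),onz(mt,*f(*p),147 if p[1]<100 else 50).round(1))
print('label',onz(mt,308,258,29),'peg est',onz(mt,304,150,165))
E
```

```text
board [[574.8, -207.3], [426.7, -184.3], [395.1, -399.0], [541.7, -424.9]] [ 484.6 -303.9   12. ] long 220.03270277412688 216.9449283143575 short 149.84209257165685 148.85055303241353
ang -98.4
ang -98.6
ang -8.8
ang -10.0
top ((303.75, 149.25001525878906), (5.656853675842285, 6.363960266113281), 45.0) 26.5
sc ((351.90380859375, 147.98077392578125), (6.864064693450928, 17.258220672607422), 11.309932708740234) 49.0
sc ((357.1499938964844, 168.5500030517578), (1.2649110555648804, 3.4785051345825195), 18.43494987487793) 2.0
wrist cam in tool [  69.5    0.6 -171.5] [[0.001, 0.969, 0.246], [1.0, -0.001, -0.0], [-0.0, 0.246, -0.969]] 330.2064596773666 316.97274680736047 199.70327886345183
panel (284.7368421052631, 136.31578947368422) [720.1 137.1 147. ]
panel (322.63157894736844, 134.91228070175438) [732.   21.3 147. ]
panel (287.1929824561403, 195.96491228070175) [553.9 123.7  50. ]
panel (325.0877192982456, 194.91228070175438) [565.   3.  50.]
label [362.81111451  44.29663895  29.        ] peg est [674.4818238   73.83110189 165.        ]
```

Careful with the scale: shifts go in shares of 50 mm. That gives: 39 mm is 0.78, -28 mm is -0.56.

```bash
echo '[{"dx": 0.78,"dy": -0.56,"dz": -0.18},{"dx": 0.78,"dy": -0.56,"dz": -0.18},{"dx": 0.78,"dy": -0.56,"dz": -0.18},{"dx": 0.78,"dy": -0.56,"dz": -0.18},{"dx": 0.78,"dy": -0.56,"dz": -0.18},{"dx": 0.78,"dy": -0.56,"dz": -0.18},{"dx": 0.78,"dy": -0.56,"dz": -0.18},{"dx": 0.78,"dy": -0.56,"dz": -0.18}]' | python3 drive.py 91; echo '[{"dx": 0.78,"dy": -0.56,"dz": -0.18},{"dx": 0.78,"dy": -0.56,"dz": -0.18},{"dx": 0.78,"dy": -0.56,"dz": -0.18},{"dx": 0.78,"dy": -0.56,"dz": -0.18},{"dx": 0.78,"dy": -0.56,"dz": -0.18},{"dx": 0.78,"dy": -0.56,"dz": -0.18,"az": 8.4},{"dx": 0.78,"dy": -0.56,"dz": -0.18,"az": 8.4},{}]' | python3 drive.py; python3 - <<'E'
from h import *
st=env.state();m=env.camera_model('wrist');f=env.grab_frame('wrist');cv2.imwrite('pics/w1.png',f);np.savez('w1.npz',**m);print(st['ee_pos'],st['ee_rot'])
t=env.grab_frame('top');cv2.imwrite('pics/t1.png',t);s=env.grab_frame('scene');cv2.imwrite('pics/s1.png',s)
E
```

```text
time_s: 0.9
ee_pos: [420.2, -208.9, 286.1]
ee_rot: [-180.0, 0.0, 21.7]
force: [1.2, -0.5, 0.3]
gripper_width: 91.1
gripper_force: 0.0
time_s: 1.7
ee_pos: [609.5, 72.6, 347.7]
ee_rot: [-179.9, -0.0, 5.1]
force: [0.8, -0.4, -0.7]
gripper_width: 90.8
gripper_force: 0.0
[609.45978143  72.63587014 347.65514391] [-1.79896924e+02 -4.65344815e-02  5.09158293e+00]
```

View pics/w1.png

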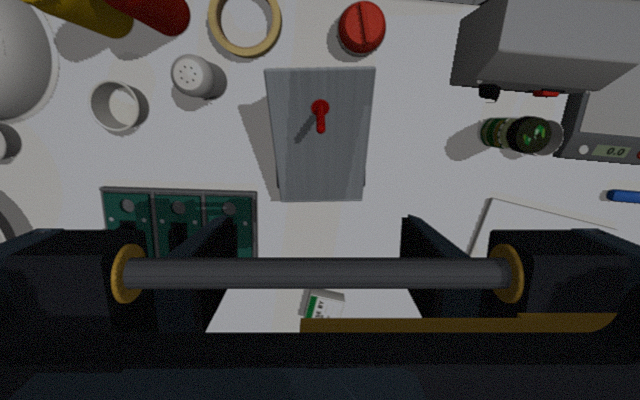

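The wrist view shows the peg with a wide red end at (320,107) and a narrow end near (321,131). The panel corners are at (266,69), (375,67), (280,201) and (362,200). I'll check which end is the foot.

```bash
python3 - <<'E'
from h import *
m=np.load('w1.npz');w=cv2.imread('pics/w1.png')
ms=env.camera_model('scene');mt=env.camera_model('top')
h=cv2.cvtColor(w,cv2.COLOR_BGR2HSV)
k=((h[...,0]<8)|(h[...,0]>172))&(h[...,1]>110);k[:,:290]=0;k[:,350:]=0;k[:90]=0;k[145:]=0
for y in range(95,140,2):
    x=np.nonzero(k[y])[0]; 
    if len(x):print(y,x.min(),x.max(),end=' | ')
print()
for nm,a in(('foot107',(320,107)),('foot131',(321,131))): print(nm,onz(m,*a,125).round(1))
print('tip131@169',onz(m,321,131,169).round(1),'tip107@169',onz(m,320,107,169).round(1))
P={}
for n,p,z in(('TL',(266,69),147.5),('TR',(375,67),147.5),('BL',(280,201),50),('BR',(362,200),50)):P[n]=onz(m,*p,z);print(n,P[n].round(1))
for im in('s1','s0'):
  s=cv2.imread('pics/s1.png' if im=='s1' else 'pics/scene0.png');h=cv2.cvtColor(s,cv2.COLOR_BGR2HSV);k=((h[...,0]<8)|(h[...,0]>172))&(h[...,1]>110)
  for y in range(155,178):
    x=np.nonzero(k[y,340:372])[0]+340
    if len(x):print(im,y,x.min(),x.max(),end=' | ')
for n,F in(('A',onz(m,320,107,125)),('B',onz(m,321,131,125))):
    T=F+51*np.array([-.498,-.047,.866]);print(n,'scene',proj(ms,F),proj(ms,T),'top',proj(mt,F),proj(mt,T),'wrist',proj(m,F),proj(m,T))
cv2.imwrite('pics/c2.png',np.hstack([cv2.resize(w[60:210,255:385],None,fx=3,fy=3),cv2.resize(cv2.imread('pics/scene0.png')[140:215,315:380],None,fx=6,fy=6)]))
E
```

```text
99 318 321 | 101 315 325 | 103 312 327 | 105 312 328 | 107 311 328 | 109 311 328 | 111 312 327 | 113 313 326 | 115 316 324 | 117 316 324 | 119 316 324 | 121 316 324 | 123 317 324 | 125 317 324 | 127 317 324 | 129 317 324 | 131 317 324 | 133 320 320 | 
foot107 [689.3  76.1 125. ]
foot131 [662.4  72.5 125. ]
tip131@169 [664.3  73.1 169. ] tip107@169 [688.1  76.4 169. ]
TL [722.  136.6 147.5]
TR [734.3  22.2 147.5]
BL [553.7 122.   50. ]
BR [566.    2.4  50. ]
s1 155 349 349 | s1 161 352 352 | s1 167 357 358 | s1 168 357 358 | s1 169 357 357 | s0 155 347 349 | s0 156 348 348 | s0 161 351 352 | s0 167 357 358 | s0 168 357 358 | s0 169 357 357 | s0 170 356 357 | A scene (np.float64(356.93235437419673), np.float64(169.18704979758476)) (np.float64(351.16846560969344), np.float64(160.8835298760971)) top (np.float64(304.12425951061203), np.float64(149.29137615044573)) (np.float64(303.7221762333108), np.float64(152.9683749115384)) wrist (np.float64(320.0), np.float64(106.99999999999999)) (np.float64(320.3751975586625), np.float64(131.3400391053666))
B scene (np.float64(350.6671336814704), np.float64(172.10426631642494)) (np.float64(344.70703291124954), np.float64(163.80761971070214)) top (np.float64(304.6790985661148), np.float64(157.66255857199164)) (np.float64(304.2940975177652), np.float64(161.6347615833854)) wrist (np.float64(321.0), np.float64(130.99999999999997)) (np.float64(321.47262356559764), np.float64(157.38766341487005))
```

View pics/c2.png

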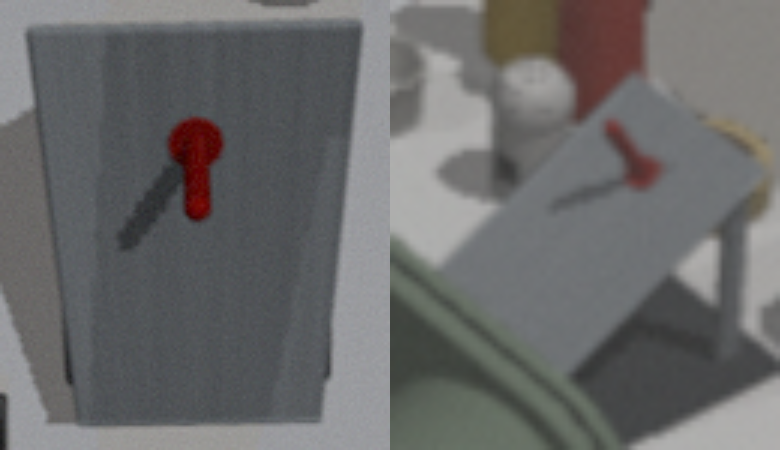

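The wide end is the collar at the foot. All three cameras and the panel edges agree on foot (689.3, 75.8, 125) and yaw 5.9°. I'll check the hole against the wrist view and go over bay_1.

```bash
python3 - <<'E'
from h import *
m=np.load('w1.npz')
for p in((128,206),(180,207),(230,210)):print(onz(m,*p,16).round(1))
E
echo '[{"dx": -0.38,"dy": -0.42,"dz": 0.7,"az": 2.1},{"dx": -0.38,"dy": -0.42,"dz": 0.7},{"dx": -0.38,"dy": -0.42,"dz": 0.7},{"dx": -0.38,"dy": -0.42,"dz": 0.7},{"dx": -0.38,"dy": -0.42,"dz": 0.72},{"dx": -0.38,"dy": -0.4,"dz": 0.72},{"dx": -0.36,"dy": -0.4,"dz": 0.72},{}]' | python3 drive.py 45
```

```text
[514.9 364.1  16. ]
[520.6 282.2  16. ]
[522.8 203.2  16. ]
time_s: 2.65
ee_pos: [460.3, 203.8, 96.9]
ee_rot: [179.8, 0.7, 2.9]
force: [-0.1, -0.9, -0.2]
gripper_width: 45.1
gripper_force: 0.0
```

```bash
python3 - <<'E'
from h import *
st=env.state();m=env.camera_model('wrist');f=env.grab_frame('wrist');cv2.imwrite('pics/w2.png',f);print(st['ee_pos'],st['ee_rot'],proj(m,(525,208,16)),proj(m,(465,205,44)))
h=cv2.cvtColor(f,cv2.COLOR_BGR2HSV)
k=((h[...,1]>90)&(h[...,0]>60)&(h[...,0]<100)&(h[...,2]>30)).astype(np.uint8)
u0,v0=proj(m,(525,208,16))
cs,hi=cv2.findContours(k,cv2.RETR_CCOMP,cv2.CHAIN_APPROX_NONE)
for c,hh in zip(cs,hi[0]):
    a=cv2.contourArea(c)
    if a>150:
        r=cv2.minAreaRect(c);x,y,w,hgt=cv2.boundingRect(c);print('hole' if hh[3]>=0 else 'outer',a,np.round(r[0],1),np.round(r[1],1),(x,y,w,hgt),onz(m,*r[0],16).round(1))
E
```

```text
[460.29931473 203.84964035  96.85960518] [179.78010918   0.66817981   2.89358942] (np.float64(314.8033620015182), np.float64(121.33500894105212)) (np.float64(314.7491748982919), np.float64(209.8132520677197))
outer 9570.0 [210.  171.5] [161.   97.7] (157, 94, 104, 158) [483.3 286.7  16. ]
hole 773.5 [209.3 121.3] [33.2 29.7] (193, 105, 32, 34) [521.1 286.1  16. ]
outer 9643.0 [110.1 168.1] [171.7  98.9] (45, 93, 116, 165) [482.1 363.   16. ]
hole 686.0 [100.3 120.8] [33.9 26.2] (86, 105, 30, 34) [517.3 366.4  16. ]
outer 14472.0 [316.  174.5] [165.  96.] (268, 92, 97, 166) [485.1 205.1  16. ]
hole 3174.0 [316.5 200. ] [35. 98.] (299, 151, 36, 99) [464.8 203.7  16. ]
hole 837.0 [315.5 119.5] [32.5 32.5] (300, 103, 33, 35) [526.3 207.6  16. ]
```

View pics/w2.png

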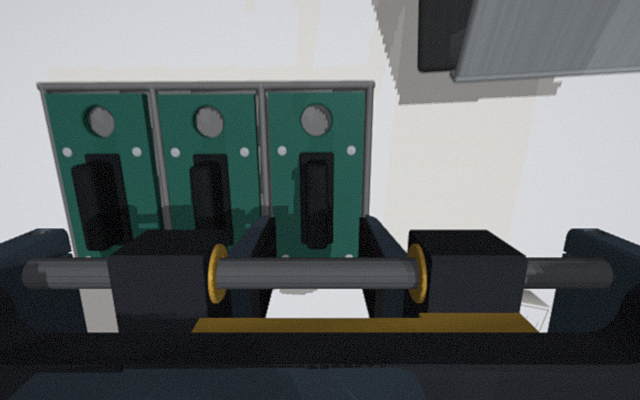

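The wrist view shows the three plates with holes at (316,120), (209,121) and (100,121). bay_1's hole is within about 1 mm of the prediction. Going down.

To row units: 6 mm is 0.12, -1 mm is -0.02.

```bash
echo '[{"dx": 0.12,"dy": -0.02},{"dz": 0.6},{"dz": 0.6},{"dz": 0.36},{},{}]' | python3 drive.py 45; echo '[{},{},{},{},{}]' | python3 drive.py 0 40
```

```text
time_s: 3.3
ee_pos: [475.0, 206.8, 24.4]
ee_rot: [-179.9, -0.2, 2.7]
force: [0.7, -0.3, 0.7]
gripper_width: 45.0
gripper_force: 0.0
time_s: 3.8
ee_pos: [473.1, 206.8, 23.6]
ee_rot: [180.0, -0.1, 2.8]
force: [-0.7, -2.9, 5.1]
gripper_width: 15.8
gripper_force: 40.0
```

The arm was still settling when I read it, so the grasp is 7 mm off along the rib and 5 mm high. Regrasping.

To row units: -7 mm is -0.14, 5 mm is 0.1.

```bash
echo '[{},{},{},{"dx": -0.14,"dy": 0.04,"dz": 0.1},{},{},{}]' | python3 drive.py 45; echo '[{}]' | python3 drive.py
```

```text
time_s: 4.5
ee_pos: [466.0, 204.7, 17.9]
ee_rot: [180.0, -0.0, 2.8]
force: [0.5, -0.3, 0.1]
gripper_width: 45.0
gripper_force: 0.0
time_s: 4.6
ee_pos: [466.1, 204.8, 18.0]
ee_rot: [-180.0, -0.0, 2.8]
force: [-0.3, 0.4, 0.1]
gripper_width: 44.8
gripper_force: 0.0
```

To row units: 42 mm is 0.84, -30 mm is -0.6.

```bash
echo '[{},{},{},{"dz": -0.6},{"dz": -0.6},{"dx": -0.02,"dy": 0.84},{"dx": -0.02,"dy": 0.84},{"dx": -0.02,"dy": 0.84}]' | python3 drive.py 0 40; echo '[{"dx": -0.02,"dy": 0.84},{"dx": -0.04,"dy": 0.84},{"dx": -0.04,"dy": 0.9},{"dz": 0.6},{"dz": 0.5},{},{},{}]' | python3 drive.py
```

```text
time_s: 5.4
ee_pos: [469.1, 77.6, 78.3]
ee_rot: [180.0, -0.1, 2.9]
force: [0.2, -0.5, -0.4]
gripper_width: 0.3
gripper_force: 0.0
time_s: 6.2
ee_pos: [471.5, -50.3, 24.1]
ee_rot: [180.0, -0.1, 2.8]
force: [0.0, -0.4, 0.1]
gripper_width: 0.7
gripper_force: 0.0
```

```bash
python3 - <<'E'
from h import *
f=env.grab_frame('top');s=env.grab_frame('scene')
cv2.imwrite('pics/c3.png',np.hstack([cv2.resize(f[130:280,180:360],None,fx=2.5,fy=2.5),cv2.resize(s[100:250,200:340],None,fx=2.5,fy=2.5)]))
E
```

```text
(no output)
```

View pics/c3.png

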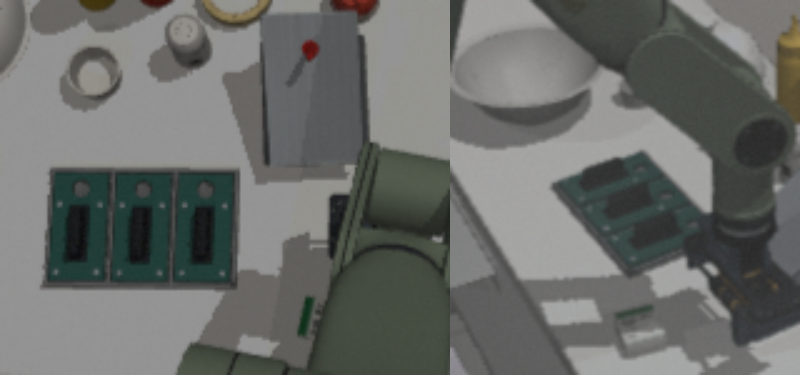

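The block stayed in its bay: I lifted before the fingers had closed. Going back and allowing more closing time.

To row units: -24 mm is -0.48, 2 mm is 0.04.

```bash
echo '[{"dz": -0.6},{"dz": -0.48},{"dx": 0.02,"dy": -0.84},{"dx": 0.02,"dy": -0.84},{"dx": 0.02,"dy": -0.84},{"dx": 0.02,"dy": -0.86},{"dx": 0.02,"dy": -0.86},{"dx": 0.04,"dy": -0.86}]' | python3 drive.py 32;  echo '[{},{},{"dz": 0.6},{"dz": 0.5},{},{}]' | python3 drive.py
```

```text
time_s: 7.1
ee_pos: [464.8, 206.8, 78.0]
ee_rot: [-180.0, -0.1, 2.9]
force: [0.1, -0.3, 0.2]
gripper_width: 32.1
gripper_force: 0.0
time_s: 7.7
ee_pos: [465.0, 203.6, 22.4]
ee_rot: [180.0, 0.0, 2.7]
force: [-0.1, 0.2, 0.7]
gripper_width: 32.0
gripper_force: 0.0
```

To row units: 4 mm is 0.08, -1 mm is -0.02.

```bash
echo '[{"dx": 0.02,"dy": -0.02,"dz": 0.08},{},{}]' | python3 drive.py;echo '[{},{},{},{},{}]' | python3 drive.py 0 40; echo '[{"dz": -0.6},{"dz": -0.6},{},{}]' | python3 drive.py
```

```text
time_s: 8.0
ee_pos: [466.4, 205.7, 18.7]
ee_rot: [-180.0, -0.1, 2.8]
force: [0.5, 0.2, -0.1]
gripper_width: 32.4
gripper_force: 0.0
time_s: 8.5
ee_pos: [465.9, 205.4, 18.2]
ee_rot: [180.0, -0.0, 2.8]
force: [-0.2, -3.9, 4.7]
gripper_width: 15.9
gripper_force: 40.0
time_s: 8.9
ee_pos: [464.8, 205.5, 76.6]
ee_rot: [180.0, 0.1, 2.8]
force: [-1.0, 0.4, -8.0]
gripper_width: 16.0
gripper_force: 40.0
```

To row units: 45 mm is 0.9, 42 mm is 0.84.

```bash
echo '[{"dx": -0.02,"dy": 0.84},{"dx": -0.02,"dy": 0.84},{"dx": -0.02,"dy": 0.84},{"dx": -0.02,"dy": 0.84},{"dx": -0.04,"dy": 0.84},{"dx": -0.04,"dy": 0.9},{"dz": 0.6},{"dz": 0.6}]' | python3 drive.py; echo '[{},{},{}]' | python3 drive.py
```

```text
time_s: 9.7
ee_pos: [469.2, -50.8, 15.7]
ee_rot: [-180.0, 0.1, 2.6]
force: [-0.4, -0.2, -9.0]
gripper_width: 15.7
gripper_force: 40.0
time_s: 10.0
ee_pos: [470.3, -49.1, 18.1]
ee_rot: [-180.0, 0.0, 2.8]
force: [-0.4, 0.1, -8.7]
gripper_width: 15.8
gripper_force: 40.0
```

To row units: 4 mm is 0.08, 3 mm is 0.06.

```bash
echo '[{"dz": 0.08},{"dz": 0.06},{},{}]' | python3 drive.py; echo '[{"dy": 0.2},{"dy": 0.2},{"dy": 0.2}]' | python3 drive.py; echo '[{"dy": 0.2},{"dy": 0.2}]' | python3 drive.py
```

```text
time_s: 10.4
ee_pos: [470.9, -49.2, 11.7]
ee_rot: [180.0, -0.1, 2.8]
force: [0.4, 2.7, 0.6]
gripper_width: 15.7
gripper_force: 40.0
time_s: 10.7
ee_pos: [472.5, -80.0, 11.7]
ee_rot: [180.0, -0.1, 2.8]
force: [-0.6, 3.9, 5.3]
gripper_width: 16.2
gripper_force: 40.0
time_s: 10.9
ee_pos: [473.4, -100.3, 11.7]
ee_rot: [-180.0, -0.1, 2.7]
force: [0.7, 3.8, 6.0]
gripper_width: 15.7
gripper_force: 40.0
```

Pull ratio is 3.8/14.5 ≈ 0.26, so bay_1 is a fine block. It goes on the right slot of the board.

```bash
echo '[{"dz": -0.5},{"dz": -0.5},{"dx": -0.06,"dy": 0.8},{"dx": -0.06,"dy": 0.8},{"dx": -0.06,"dy": 0.8},{"dx": -0.06,"dy": 0.82},{"dx": -0.06,"dy": 0.82},{"dx": -0.04,"dy": 0.82}]' | python3 drive.py; echo '[{"az": 6},{"az": 6},{"dz": 0.48},{},{},{}]' | python3 drive.py
```

```text
time_s: 11.7
ee_pos: [465.6, -345.1, 59.3]
ee_rot: [-179.9, 0.2, 2.8]
force: [2.2, 0.5, -7.5]
gripper_width: 15.8
gripper_force: 40.0
time_s: 12.3
ee_pos: [467.7, -343.4, 37.2]
ee_rot: [180.0, -0.0, -9.2]
force: [0.1, -0.4, -7.8]
gripper_width: 16.0
gripper_force: 40.0
```

To row units: 8 mm is 0.16, 5 mm is 0.1.

```bash
echo '[{"dz": 0.16},{"dz": 0.1},{},{}]' | python3 drive.py; echo '[{},{},{},{"dz": -0.8},{"dz": -0.8},{}]' | python3 drive.py 34; python3 - <<'E'
from h import *
m=env.camera_model('top');f=env.grab_frame('top');cv2.imwrite('pics/t4.png',f)
st=env.state();mw=env.camera_model('wrist');w=env.grab_frame('wrist');cv2.imwrite('pics/w4.png',w);print(st['ee_pos'])
for n,M,im in(('top',m,f),('wrist',mw,w)):
    h=cv2.cvtColor(im,cv2.COLOR_BGR2HSV);k=(h[...,1]>90)&(h[...,0]>60)&(h[...,0]<100)&(h[...,2]>30)
    if n=='top':k[:,:340]=0;k[:180]=0;k[270:]=0;k[:,470:]=0
    cs,hi=cv2.findContours(k.astype(np.uint8),cv2.RETR_CCOMP,cv2.CHAIN_APPROX_NONE)
    for c,hh in zip(cs,hi[0]):
        if cv2.contourArea(c)>60:
            r=cv2.minAreaRect(c);print(n,hh[3]>=0,cv2.contourArea(c),r,onz(M,*r[0],22).round(1))
E
```

```text
time_s: 12.7
ee_pos: [467.5, -342.7, 23.8]
ee_rot: [-180.0, 0.0, -9.2]
force: [-0.3, -0.3, -8.0]
gripper_width: 15.8
gripper_force: 40.0
time_s: 13.3
ee_pos: [471.2, -345.6, 110.2]
ee_rot: [179.6, -0.7, -9.2]
force: [0.7, -0.4, 0.4]
gripper_width: 34.5
gripper_force: 0.0
[ 469.64423568 -344.41411145  107.53430244]Traceback (most recent call last):
  File "<stdin>", line 8, in <module>
TypeError: 'NoneType' object is not subscriptable
```

```bash
python3 - <<'E'
from h import *
mw=env.camera_model('wrist');w=cv2.imread('pics/w4.png');h=cv2.cvtColor(w,cv2.COLOR_BGR2HSV);k=(h[...,1]>90)&(h[...,0]>60)&(h[...,0]<100)&(h[...,2]>30)
for c in biggest(k,3):
    if cv2.contourArea(c)>60:
        r=cv2.minAreaRect(c);print(cv2.contourArea(c),r);print(np.round([onz(mw,*p,22)[:2] for p in cv2.boxPoints(r)],1).tolist())
cv2.imwrite('pics/w4b.png',w)
E
```

```text
8691.5 ((314.4999694824219, 182.99998474121094), (90.99998474121094, 147.99996948242188), -0.0)
[[431.3, -297.4], [547.9, -320.5], [537.1, -387.4], [419.1, -372.3]]
```

View pics/w4b.png

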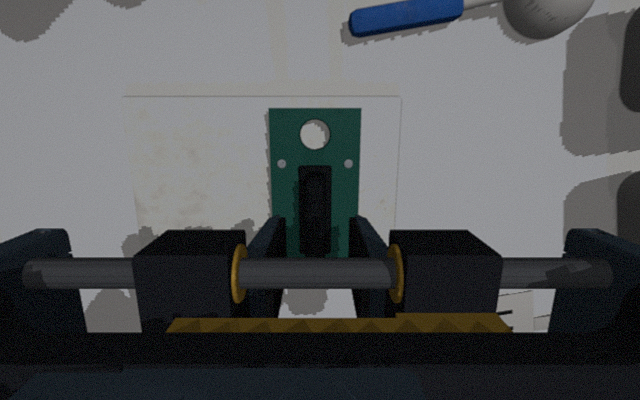

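The block lies flat on the board, with its far edge at row 108 against the board edge at row 97, and well inside the right edge. Next is bay_2.

```bash
echo '[{"dx": -0.16,"dy": -0.96},{"dx": -0.16,"dy": -0.96},{"dx": -0.16,"dy": -0.96},{"dx": -0.16,"dy": -0.96},{"dx": -0.16,"dy": -0.96},{"dx": -0.16,"dy": -0.96},{"dx": -0.16,"dy": -0.96},{"dx": -0.16,"dy": -0.96}]' | python3 drive.py; echo '[{"dx": -0.18,"dy": -0.94},{"dx": -0.18,"dy": -0.94},{"dx": -0.18,"dy": -0.94},{"dx": -0.18,"dy": -0.94},{"dx": -0.18,"dy": -0.94},{"dz": 0.6,"az": -6},{"az": -6},{}]' | python3 drive.py; echo '[{},{}]' | python3 drive.py
```

```text
time_s: 14.2
ee_pos: [464.5, 48.2, 102.8]
ee_rot: [180.0, 0.1, -9.2]
force: [1.2, -0.3, -0.6]
gripper_width: 34.1
gripper_force: 0.0
time_s: 15.0
ee_pos: [457.4, 285.3, 71.7]
ee_rot: [179.9, 0.2, 2.9]
force: [-0.4, 0.0, 0.2]
gripper_width: 34.1
gripper_force: 0.0
time_s: 15.2
ee_pos: [459.2, 285.3, 74.0]
ee_rot: [-180.0, -0.0, 2.7]
force: [-0.4, 0.4, 0.1]
gripper_width: 33.9
gripper_force: 0.0
```

```bash
echo '[{"dx": 0.04,"dy": 0.02,"dz": 0.56},{"dz": 0.54},{},{},{}]' | python3 drive.py; echo '[{},{},{},{},{},{}]' | python3 drive.py 0 40
```

```text
time_s: 15.7
ee_pos: [461.4, 284.6, 19.6]
ee_rot: [-180.0, -0.1, 2.8]
force: [0.3, 0.3, 0.9]
gripper_width: 33.8
gripper_force: 0.0
time_s: 16.3
ee_pos: [461.1, 284.5, 19.3]
ee_rot: [180.0, -0.0, 2.8]
force: [-0.2, -2.7, 5.0]
gripper_width: 16.0
gripper_force: 40.0
```

To row units: 48 mm is 0.96, -1 mm is -0.02.

```bash
echo '[{"dz": -0.6},{"dz": -0.6},{"dx": -0.02,"dy": 0.96},{"dx": -0.02,"dy": 0.96},{"dx": -0.02,"dy": 0.96},{"dx": -0.02,"dy": 0.96},{"dx": -0.02,"dy": 0.96},{"dx": -0.02,"dy": 0.96}]' | python3 drive.py; echo '[{"dx": -0.02,"dy": 0.94},{"dz": 0.6},{"dz": 0.56},{},{},{}]' | python3 drive.py
```

```text
time_s: 17.1
ee_pos: [467.4, -4.8, 77.4]
ee_rot: [-180.0, 0.2, 2.8]
force: [1.5, 0.4, -7.5]
gripper_width: 16.1
gripper_force: 40.0
time_s: 17.7
ee_pos: [471.5, -50.0, 21.7]
ee_rot: [180.0, -0.1, 2.8]
force: [-0.0, 0.5, -8.5]
gripper_width: 15.8
gripper_force: 40.0
```

To row units: 4 mm is 0.08.

```bash
echo '[{"dz": 0.08},{"dz": 0.08},{},{}]' | python3 drive.py; echo '[{"dy": 0.2},{"dy": 0.2},{"dy": 0.2}]' | python3 drive.py; echo '[{"dy": 0.2},{"dy": 0.2}]' | python3 drive.py
```

```text
time_s: 18.1
ee_pos: [471.4, -50.2, 13.5]
ee_rot: [180.0, -0.1, 2.8]
force: [1.7, 0.5, -4.2]
gripper_width: 15.6
gripper_force: 40.0
time_s: 18.4
ee_pos: [472.0, -80.5, 13.4]
ee_rot: [-180.0, -0.0, 2.8]
force: [1.0, 5.1, -0.1]
gripper_width: 16.0
gripper_force: 40.0
time_s: 18.6
ee_pos: [472.9, -100.6, 13.4]
ee_rot: [-180.0, -0.0, 2.7]
force: [-0.2, 5.7, 0.2]
gripper_width: 15.9
gripper_force: 40.0
```

Ratio is about 0.67, which is ambiguous-high. I'll press 1 mm more and drag back.

To row units: -8 mm is -0.16, 1 mm is 0.02.

```bash
echo '[{"dz": 0.02},{"dy": -0.16},{"dy": -0.16},{"dy": -0.16}]' | python3 drive.py; echo '[{"dy": -0.16},{"dy": -0.16}]' | python3 drive.py; echo '[{"dy": -0.16}]' | python3 drive.py
```

```text
time_s: 19.0
ee_pos: [473.9, -79.1, 13.5]
ee_rot: [179.7, -0.3, 3.0]
force: [0.9, -7.7, 4.7]
gripper_width: 15.8
gripper_force: 40.0
time_s: 19.2
ee_pos: [473.2, -63.0, 13.5]
ee_rot: [179.7, -0.3, 3.0]
force: [1.9, -7.2, 6.0]
gripper_width: 15.5
gripper_force: 40.0
time_s: 19.3
ee_pos: [472.8, -54.9, 13.5]
ee_rot: [179.7, -0.3, 3.0]
force: [1.2, -7.3, 6.0]
gripper_width: 15.4
gripper_force: 40.0
```

Careful with the scale: shifts go in shares of 50 mm. That gives: 6 mm is 0.12.

```bash
echo '[{},{},{}]' | python3 drive.py 24; echo '[{"dy": 0.12},{"dy": 0.12},{"dy": 0.12},{"dy": 0.12}]' | python3 drive.py; echo '[{"dy": 0.12}]' | python3 drive.py;echo '[{"dy": 0.12}]' | python3 drive.py
```

```text
time_s: 19.6
ee_pos: [470.6, -52.7, 12.0]
ee_rot: [180.0, -0.0, 2.8]
force: [1.0, 0.1, 0.5]
gripper_width: 23.7
gripper_force: 0.0
time_s: 20.0
ee_pos: [471.3, -75.9, 11.8]
ee_rot: [-179.9, 0.0, 2.7]
force: [0.0, 6.3, 0.9]
gripper_width: 24.4
gripper_force: 3.0
time_s: 20.1
ee_pos: [471.6, -81.8, 11.8]
ee_rot: [-179.9, 0.1, 2.7]
force: [-0.0, 5.8, 1.5]
gripper_width: 24.2
gripper_force: 3.0
time_s: 20.2
ee_pos: [471.8, -87.8, 11.8]
ee_rot: [-179.9, 0.1, 2.7]
force: [-0.8, 6.0, 1.7]
gripper_width: 23.9
gripper_force: 3.1
```

The free push gives 6 N on about 8 N weight, or ≈0.76, far above fine (≈1.7 N). So the bay_2 block is the coarse one, and it has now been dragged. Regripping, lifting, and measuring the hole in the tool frame.

To row units: -40 mm is -0.8.

```bash
echo '[{},{},{},{},{}]' | python3 drive.py 0 50; echo '[{"dz": -0.8},{"dz": -0.8},{"dz": -0.8},{"dz": -0.8},{"dz": -0.8},{},{},{}]' | python3 drive.py; python3 - <<'E'
from h import *
st=env.state();m=env.camera_model('wrist');w=env.grab_frame('wrist');cv2.imwrite('pics/w5.png',w)
Rt=R.from_euler('xyz',st['ee_rot'],degrees=True).as_matrix();p=st['ee_pos'];z=p[2]-2.3
h=cv2.cvtColor(w,cv2.COLOR_BGR2HSV);k=(h[...,1]>90)&(h[...,0]>60)&(h[...,0]<100)&(h[...,2]>25)
cs,hi=cv2.findContours(k.astype(np.uint8),cv2.RETR_CCOMP,cv2.CHAIN_APPROX_NONE)
for c,hh in zip(cs,hi[0]):
    if cv2.contourArea(c)>200:
        r=cv2.minAreaRect(c);print(hh[3]>=0,cv2.contourArea(c),np.round(r[0],1),np.round(r[1],1),r[2],cv2.boundingRect(c),(Rt.T@(onz(m,*r[0],z)-p)).round(1))
print(p,st['ee_rot'],'hole expected at',proj(m,p+Rt@[60,0,2.3]))
E
```

```text
time_s: 20.7
ee_pos: [471.9, -88.1, 11.8]
ee_rot: [-180.0, 0.0, 2.8]
force: [-1.5, 3.9, 1.2]
gripper_width: 15.9
gripper_force: 50.0
time_s: 21.5
ee_pos: [470.1, -88.1, 208.8]
ee_rot: [-179.9, 0.4, 2.8]
force: [-0.1, 0.4, -7.5]
gripper_width: 15.4
gripper_force: 50.0
False 7615.5 [547.8 182.1] [ 62.8 140. ] 22.91282844543457 (497, 116, 107, 133) [ 35.4 123.9   1.9]
True 2375.0 [551.7 196.4] [37.7 73.8] 22.01128387451172 (523, 160, 58, 70) [ 27.6 127.4   2. ]
True 410.0 [565.3 140.3] [20.5 25.5] 45.0 (554, 128, 25, 25) [ 57.5 129.    1.8]
False 14997.0 [317. 162.] [138. 138.] 90.0 (248, 93, 139, 139) [46.1  0.4  2. ]
True 1684.5 [317.3 131.3] [46.  46.7] 45.0 (294, 108, 47, 48) [62.   0.6  1.9]
[470.1084668  -88.14075441 208.75339285] [-179.944087      0.37988585    2.8091562 ] hole expected at (np.float64(316.1797007173408), np.float64(135.16213503857662))
```

```bash
cat > peg.py <<'E'
from h import *
import sys
s=float(sys.argv[1]);foot=np.array([689.3,75.8,125.]);a=np.radians(5.9)
hd=np.array([np.cos(a),np.sin(a),0]);pz=-.5*hd+[0,0,.866];X=.866*hd+[0,0,.5];Z=-pz;Y=np.cross(Z,X);Rg=np.c_[X,Y,Z]
tcp=foot+s*pz-Rg@[61.5,.5,11.8]
st=env.state();Rt=R.from_euler('xyz',st['ee_rot'],degrees=True).as_matrix()
print('target',tcp.round(1),'delta in tool axes',(Rt.T@(tcp-st['ee_pos'])).round(1),'in goal axes',(Rg.T@(tcp-st['ee_pos'])).round(1),'rotvec',R.from_matrix(Rt.T@Rg).as_rotvec(degrees=True).round(2))
print('rpy goal',R.from_matrix(Rg).as_euler('xyz',degrees=True).round(2),'t',st['time_s'],'F',st['force'].round(1))
E
echo '[{"az": -3.1},{"ay": 7.5},{"ay": 7.5},{"ay": 7.5},{"ay": 7.5},{},{}]' | python3 drive.py; python3 peg.py 80
```

```text
time_s: 22.25
ee_pos: [470.8, -88.2, 210.1]
ee_rot: [-179.9, -29.7, 5.8]
force: [0.4, -0.8, -7.6]
gripper_width: 15.4
gripper_force: 50.0
target [590.6  66.1 173.7] delta in tool axes [  99.2 -141.1   98.6] in goal axes [  98.7 -141.1   99. ] rotvec [-0.06  0.33 -0.06]
rpy goal [180.  -30.    5.9] t 22.25 F [ 0.4 -0.8 -7.6]
```

To row units: -29 mm is -0.58, -28 mm is -0.56.

```bash
echo '[{"dx": 0.4,"dy": -0.56,"dz": 0.2},{"dx": 0.4,"dy": -0.56,"dz": 0.2},{"dx": 0.4,"dy": -0.56,"dz": 0.2},{"dx": 0.4,"dy": -0.56,"dz": 0.2},{"dx": 0.38,"dy": -0.58,"dz": 0.18},{"dz": 0.5},{"dz": 0.5},{}]' | python3 drive.py; echo '[{},{}]' | python3 drive.py; python3 peg.py 80; python3 - <<'E'
from h import *
for n in('scene','top'): cv2.imwrite(f'pics/{n}6.png',env.grab_frame(n))
m=env.camera_model('wrist');w=env.grab_frame('wrist');cv2.imwrite('pics/w6.png',w)
F=np.array([689.3,75.8,125]);pz=np.array([-.4974,-.0514,.866])
print([np.round(proj(m,F+s*pz),1) for s in(0,51,80,90)])
h=cv2.cvtColor(w,cv2.COLOR_BGR2HSV)
k=((h[...,0]<8)|(h[...,0]>172))&(h[...,1]>110)
for c in biggest(k,3):print('red',cv2.contourArea(c),cv2.boundingRect(c))
k=(h[...,1]>90)&(h[...,0]>60)&(h[...,0]<100)&(h[...,2]>25)
cs,hi=cv2.findContours(k.astype(np.uint8),cv2.RETR_CCOMP,cv2.CHAIN_APPROX_NONE)
for c,hh in zip(cs,hi[0]):
    if cv2.contourArea(c)>300:print(hh[3]>=0,cv2.boundingRect(c),cv2.minAreaRect(c)[0])
cv2.imwrite('pics/c6.png',cv2.resize(w[60:260,160:480],None,fx=2.4,fy=2.4))
E
```

```text
time_s: 23.05
ee_pos: [592.8, 67.3, 171.5]
ee_rot: [180.0, -29.5, 6.0]
force: [-1.6, -0.3, -8.6]
gripper_width: 15.6
gripper_force: 50.0
time_s: 23.25
ee_pos: [593.5, 66.2, 176.8]
ee_rot: [180.0, -30.1, 5.9]
force: [-0.5, 0.7, -8.6]
gripper_width: 15.9
gripper_force: 50.0
target [590.6  66.1 173.7] delta in tool axes [-4.  -0.2  1.2] in goal axes [-4.  -0.2  1.2] rotvec [ 0.01 -0.08  0.  ]
rpy goal [180.  -30.    5.9] t 23.25 F [-0.5  0.7 -8.6]
[array([316.5, 132.1]), array([316.4, 135.8]), array([316.3, 138.7]), array([316.2, 140. ])]
red 6027.5 (46, 0, 125, 96)
red 546.5 (302, 117, 27, 29)
red 430.0 (597, 144, 41, 18)
False (248, 93, 139, 138) (317.0, 161.5)
True (294, 108, 48, 48) (317.2500305175781, 131.25001525878906)
```

View pics/c6.png

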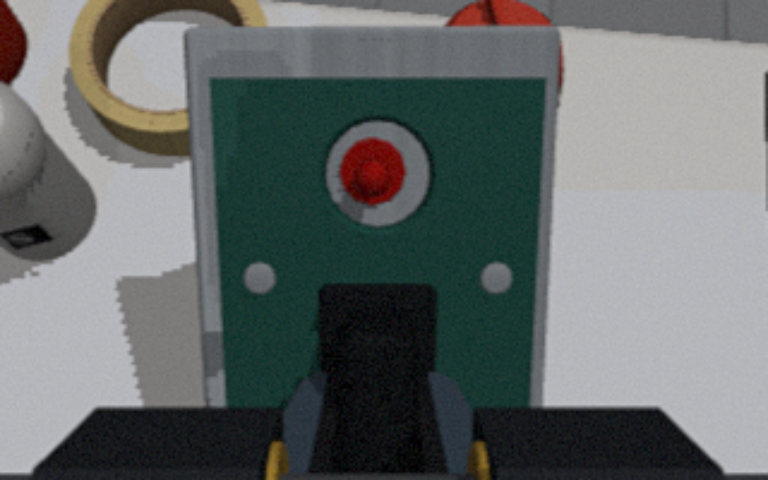

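The crop shows the red peg at (372,172) inside the hole centred at (378,172). The visual correction for parallax is −4 mm along x and −0.7 mm in y, the same as the computed one. Descending in steps.

```bash
echo '[{"dx": -0.08,"dy": -0.014},{},{"dz": 0.3},{"dz": 0.3},{"dz": 0.2},{},{},{}]' | python3 drive.py; python3 peg.py 40
```

```text
time_s: 24.2
ee_pos: [608.9, 68.3, 139.8]
ee_rot: [180.0, -30.1, 5.9]
force: [0.3, 0.2, -7.0]
gripper_width: 15.5
gripper_force: 50.0
target [610.5  68.2 139.1] delta in tool axes [1.  0.3 1.4] in goal axes [1.  0.3 1.4] rotvec [ 0.01 -0.07  0.  ]
rpy goal [180.  -30.    5.9] t 24.2 F [ 0.3  0.2 -7. ]
```

No contact and it is tracking well. Continuing down.

To row units: 12 mm is 0.24, 8 mm is 0.16.

```bash
echo '[{"dx": 0.02,"dz": 0.24},{"dz": 0.24},{"dz": 0.16},{},{},{}]' | python3 drive.py; python3 peg.py 0
```

```text
time_s: 24.8
ee_pos: [625.6, 70.1, 112.0]
ee_rot: [180.0, -30.0, 5.9]
force: [-0.7, 0.1, -7.5]
gripper_width: 16.0
gripper_force: 50.0
target [630.4  70.2 104.5] delta in tool axes [0.4 0.4 8.9] in goal axes [0.4 0.4 8.9] rotvec [ 0.   -0.02  0.01]
rpy goal [180.  -30.    5.9] t 24.8 F [-0.7  0.1 -7.5]
```

To row units: 4 mm is 0.08, 2 mm is 0.04.

```bash
echo '[{"dz": 0.08},{"dz": 0.04},{},{}]' | python3 drive.py; echo '[{"dz": 0.04},{"dz": 0.02},{},{}]' | python3 drive.py; python3 peg.py 0
```

```text
time_s: 25.2
ee_pos: [628.4, 70.4, 106.6]
ee_rot: [180.0, -30.0, 5.9]
force: [0.5, 0.1, -7.9]
gripper_width: 16.0
gripper_force: 50.0
time_s: 25.6
ee_pos: [629.9, 70.5, 104.4]
ee_rot: [180.0, -30.0, 5.9]
force: [-4.3, -0.9, -3.6]
gripper_width: 15.8
gripper_force: 50.0
target [630.4  70.2 104.5] delta in tool axes [0.4 0.3 0.2] in goal axes [0.4 0.3 0.2] rotvec [ 0.   -0.02  0.  ]
rpy goal [180.  -30.    5.9] t 25.6 F [-4.3 -0.9 -3.6]
```

In contact with the panel at s≈0. Releasing and retracting.

```bash
echo '[{},{},{},{"dz": -0.4},{"dz": -0.8},{"dz": -0.9},{"dz": -0.9},{}]' | python3 drive.py 34; python3 - <<'E'
from h import *
m=env.camera_model('wrist');st=env.state();w=env.grab_frame('wrist');s=env.grab_frame('scene')
print(st['ee_pos'],st['ee_rot'])
F=np.array([689.3,75.8,125]);pz=np.array([-.4974,-.0514,.866]);X=np.array([.8614,.089,.5])
print([np.round(proj(m,F+a*pz),1) for a in(0,10,51)],'exp hole if centred',proj(m,F+10*pz),'at x=-6',proj(m,F+10*pz-6*X))
h=cv2.cvtColor(w,cv2.COLOR_BGR2HSV);k=(h[...,1]>90)&(h[...,0]>60)&(h[...,0]<100)&(h[...,2]>25)
cs,hi=cv2.findContours(k.astype(np.uint8),cv2.RETR_CCOMP,cv2.CHAIN_APPROX_NONE)
for c,hh in zip(cs,hi[0]):
    if cv2.contourArea(c)>200:print(hh[3]>=0,cv2.boundingRect(c),cv2.minAreaRect(c)[0])
cv2.imwrite('pics/c7.png',np.hstack([cv2.resize(w[60:260,200:440],None,fx=1.8,fy=1.8),cv2.resize(s[130:220,300:385],None,fx=4,fy=4)]))
E
```

```text
time_s: 26.4
ee_pos: [557.3, 63.0, 242.0]
ee_rot: [180.0, -30.9, 5.9]
force: [2.2, -0.9, 0.3]
gripper_width: 33.8
gripper_force: 0.0
[557.33179404  63.03059066 241.99646775] [179.97947389 -30.85039837   5.91705945]
[array([317.4, 132.3]), array([317.4, 132.7]), array([317.5, 134.3])] exp hole if centred (np.float64(317.4131828850612), np.float64(132.68980085531592)) at x=-6 (np.float64(317.4048369384329), np.float64(138.91416552435052))
False (282, 114, 71, 135) (316.9999694824219, 180.99998474121094)
True (303, 157, 29, 76) (317.0, 194.5)
True (304, 120, 26, 27) (316.75, 133.25001525878906)
```

View pics/c7.png

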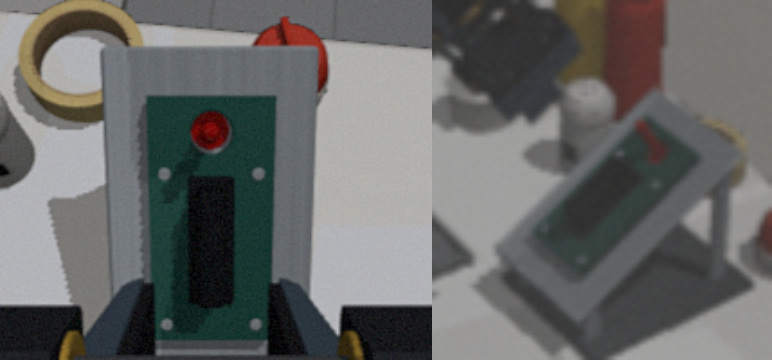

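The block hangs centred on the peg and flush with the panel in both views. Now the bay_3 block.

To row units: -38 mm is -0.76, 20 mm is 0.4.

```bash
echo '[{"ay": -7.5},{"ay": -7.5},{"ay": -7.5},{"ay": -7.5},{"az": 3.1},{},{}]' | python3 drive.py; echo '[{"dx": -0.22,"dy": -0.76,"dz": 0.4},{"dx": -0.22,"dy": -0.76,"dz": 0.4},{"dx": -0.22,"dy": -0.76,"dz": 0.4},{"dx": -0.22,"dy": -0.76,"dz": 0.4},{"dx": -0.22,"dy": -0.76,"dz": 0.4},{"dx": -0.2,"dy": -0.76,"dz": 0.4},{"dx": -0.2,"dy": -0.78,"dz": 0.4},{"dx": -0.2,"dy": -0.78,"dz": 0.44}]' | python3 drive.py; echo '[{},{},{}]' | python3 drive.py
```

```text
time_s: 27.2
ee_pos: [555.1, 62.8, 232.3]
ee_rot: [180.0, 0.1, 2.9]
force: [0.3, 0.0, 0.8]
gripper_width: 33.9
gripper_force: 0.0
time_s: 28.0
ee_pos: [454.5, 365.5, 71.6]
ee_rot: [-180.0, -0.1, 2.9]
force: [0.5, -0.5, -0.2]
gripper_width: 34.0
gripper_force: 0.0
time_s: 28.3
ee_pos: [455.8, 363.5, 72.6]
ee_rot: [-180.0, -0.1, 2.8]
force: [-0.7, -0.0, 0.2]
gripper_width: 34.0
gripper_force: 0.0
```

To row units: 28 mm is 0.56, 26 mm is 0.52.

```bash
echo '[{"dx": 0.03,"dz": 0.56},{"dz": 0.52},{},{},{}]' | python3 drive.py; echo '[{},{},{},{},{},{}]' | python3 drive.py 0 40; echo '[{"dz": -0.6},{"dz": -0.6},{},{}]' | python3 drive.py
```

```text
time_s: 28.8
ee_pos: [457.7, 363.7, 18.9]
ee_rot: [-180.0, -0.1, 2.7]
force: [-0.2, -0.2, -0.8]
gripper_width: 34.2
gripper_force: 0.0
time_s: 29.4
ee_pos: [457.2, 364.5, 18.3]
ee_rot: [-180.0, -0.0, 2.8]
force: [-1.4, -1.5, 4.3]
gripper_width: 15.7
gripper_force: 40.0
time_s: 29.8
ee_pos: [456.0, 363.6, 76.3]
ee_rot: [179.9, 0.1, 2.8]
force: [-1.0, -0.9, -8.1]
gripper_width: 16.0
gripper_force: 40.0
```

There is plenty of time, so I'll drag this one on the way to confirm the contrast.

```bash
echo '[{"dx": -0.02,"dy": 0.92},{"dx": -0.02,"dy": 0.92},{"dx": -0.02,"dy": 0.92},{"dx": -0.02,"dy": 0.92},{"dx": -0.02,"dy": 0.92},{"dx": -0.02,"dy": 0.92},{"dy": 0.92},{"dy": 0.92}]' | python3 drive.py; echo '[{"dy": 0.92},{"dz": 0.6},{"dz": 0.56},{},{},{"dz": 0.12},{},{}]' | python3 drive.py
```

```text
time_s: 30.6
ee_pos: [466.6, -5.2, 75.6]
ee_rot: [-180.0, 0.3, 2.8]
force: [1.4, -0.3, -7.9]
gripper_width: 15.5
gripper_force: 40.0
time_s: 31.4
ee_pos: [471.6, -49.2, 14.5]
ee_rot: [180.0, -0.1, 2.8]
force: [0.4, -0.0, -8.3]
gripper_width: 15.6
gripper_force: 40.0
```

To row units: 10 mm is 0.2, 3 mm is 0.06.

```bash
echo '[{"dz": 0.06},{},{"dy": 0.2},{"dy": 0.2},{"dy": 0.2}]' | python3 drive.py; echo '[{"dy": 0.2}]' | python3 drive.py; echo '[{"dy": 0.2}]' | python3 drive.py
```

```text
time_s: 31.9
ee_pos: [474.1, -79.8, 12.3]
ee_rot: [180.0, -0.2, 2.8]
force: [0.2, 3.3, 6.6]
gripper_width: 15.7
gripper_force: 40.0
time_s: 32.0
ee_pos: [474.5, -90.0, 12.3]
ee_rot: [-180.0, -0.2, 2.8]
force: [-0.4, 4.4, 6.9]
gripper_width: 15.9
gripper_force: 40.0
time_s: 32.1
ee_pos: [475.0, -100.1, 12.3]
ee_rot: [180.0, -0.2, 2.7]
force: [0.4, 4.1, 7.8]
gripper_width: 15.8
gripper_force: 40.0
```

0.26 again, so this one is fine. Placing it on the left slot.

To row units: 40 mm is 0.8, 24 mm is 0.48.

```bash
echo '[{"dz": -0.5},{"dz": -0.5},{"dy": 0.8},{"dy": 0.8},{"dx": -0.02,"dy": 0.8},{"dx": -0.02,"dy": 0.8,"az": 6},{"az": 6},{"dz": 0.48}]' | python3 drive.py; echo '[{},{},{}]' | python3 drive.py
```

```text
time_s: 32.9
ee_pos: [481.2, -262.9, 38.4]
ee_rot: [179.8, -0.4, -9.5]
force: [0.8, -1.6, -8.2]
gripper_width: 15.5
gripper_force: 40.0
time_s: 33.2
ee_pos: [479.8, -259.5, 37.4]
ee_rot: [180.0, -0.0, -9.2]
force: [0.5, -0.2, -7.7]
gripper_width: 15.9
gripper_force: 40.0
```

To row units: 8 mm is 0.16, 5 mm is 0.1.

```bash
echo '[{"dy": 0.02,"dz": 0.16},{"dz": 0.1},{"dz": 0.02},{},{}]' | python3 drive.py; echo '[{},{},{},{"dz": -0.4},{"dz": -0.8},{"dz": -0.8},{"dz": -0.8},{"dz": -0.8}]' | python3 drive.py 34; echo '[{"dx": -0.8,"dy": -0.5},{"dx": -0.8,"dy": -0.5},{"dx": -0.8,"dy": -0.5},{},{}]' | python3 drive.py; python3 - <<'E'
from h import *
m=env.camera_model('wrist');w=env.grab_frame('wrist');t=env.grab_frame('top');mt=env.camera_model('top')
for n,M,im in(('w',m,w),('t',mt,t)):
    h=cv2.cvtColor(im,cv2.COLOR_BGR2HSV);k=(h[...,1]>90)&(h[...,0]>60)&(h[...,0]<100)&(h[...,2]>25)
    for c in biggest(k,6):
        if cv2.contourArea(c)>150:r=cv2.minAreaRect(c);print(n,cv2.contourArea(c),np.round(r[0],1),np.round(r[1],1),round(r[2],1),onz(M,*r[0],22).round(1))
cv2.imwrite('pics/c8.png',np.vstack([cv2.resize(t[120:270,190:480],(638,330)),cv2.resize(w[:,:],(638,270))[:240]]))
E
```

```text
time_s: 33.7
ee_pos: [479.6, -260.4, 24.1]
ee_rot: [180.0, -0.1, -9.2]
force: [-2.4, 1.4, 6.4]
gripper_width: 15.8
gripper_force: 40.0
time_s: 34.5
ee_pos: [479.3, -260.3, 204.6]
ee_rot: [180.0, -0.0, -9.2]
force: [0.8, -0.4, -0.4]
gripper_width: 34.0
gripper_force: 0.0
time_s: 35.0
ee_pos: [372.9, -166.9, 203.5]
ee_rot: [180.0, -0.1, -9.2]
force: [0.6, 0.2, -0.1]
gripper_width: 33.9
gripper_force: 0.0
w 8340.0 [476.6  62. ] [ 72.6 130.5] 4.9 [ 468.3 -344.2   22. ]
w 8322.0 [393.3  62.5] [ 72.3 126.9] 1.5 [ 481. -262.   22.]
w 355.5 [110.1 220. ] [44.1  9.4] 80.5 [367.3  68.   22. ]
t 817.5 [304.7 165.2] [43.2 21.6] 87.0 [666.9  76.9  22. ]
t 430.5 [430.9 230.5] [20.8 42.5] 10.3 [ 475.9 -343.2   22. ]
t 256.0 [407.5 214.4] [20.4 19.8] 11.3 [ 523.5 -266.8   22. ]
```

View pics/c8.png

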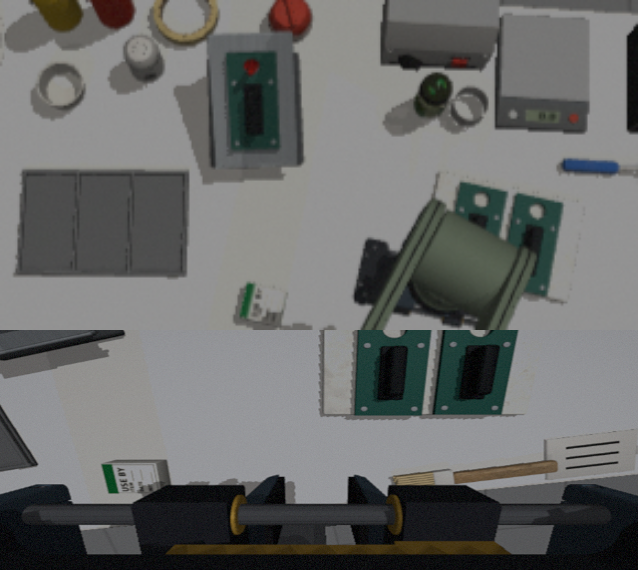

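The coarse block is on the peg, both fine blocks lie flat side by side on the board, the bystanders are untouched and the arm is clear. Handing in.

```bash
python3 -c "
from workcell import env
print(env.job_done())"
```

```text
the job is handed in; nothing more can be done
None
```

I handed the job in at about 35 s. The coarse block (from bay_2, dragged on the worktop first) hangs on the red peg against the panel, and the two fine ones lie flat next to each other on the white board. The hand-in returned no verdict.

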